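# Move the candle row to the iron stand

## Task

The four candles on the old whitewashed wooden board are moving to the black iron candle stand beside it. Set one candle down upright in the middle of each of its four drip plates, in the same order from left to right as they stand on the board now. Do not drop a candle or knock one over, and leave the teapot, the stone tumbler and the scent bottle where they are.

Things in the scene. Friction and masses are not known exactly. Their poses are not given: they have to be found in the camera images.
- pillar_candle: Tall round pillar candle, 50 mm diameter, 110 mm high. Ivory wax, about 0.19 kg, loose. Origin at the centre of its flat underside, z up along the candle.
- square_candle: Square pillar candle, 42 x 42 mm (faces across its own x and y), 85 mm high. Ivory wax, about 0.135 kg, loose. Origin at the centre of its flat underside, z up along the candle.
- hexagon_candle: Six-sided pillar candle, 48 mm across the flats (one pair of flats faces its own +x and -x; the others lie every 60 degrees), 65 mm high. Ivory wax, about 0.12 kg, loose. Origin at the centre of its flat underside, z up along the candle.
- ball_candle: Ball candle, 60 mm diameter with a small flat foot, 57 mm high; widest 27 mm above the foot. Ivory wax, about 0.1 kg, loose. Origin at the centre of its flat underside, z up along the candle.
- board: Old whitewashed wooden candle board, 110 mm (its x) by 380 mm (its y) by 24 mm high, fixed. Origin at the centre of its underside; at yaw 0 its +y end points to the robot's left. Four round recesses at y = -132, -44, +44, +132 mm, 76 mm wide, 4 mm deep (floor 20 mm above the origin). At the start one candle stands in each, in any order, within a few mm of its middle.
- stand: Black iron candle stand, fixed, in line with the board (yaws within 12 degrees) to its left or right. Origin on the table under its centre, +y end to the robot's left. A bar along its y on two feet carries four drip plates at y = -132, -44, +44, +132 mm, empty at the start: floor 35 mm above the origin, inner width 74 mm, rolled rim 5 mm wide, 4 mm above the floor.
- teapot: Bystander: small brown clay teapot, 88 mm round, 78 mm high, spout and handle along its y (about 145 mm overall). Origin under its centre. Leave it alone.
- tumbler: Bystander: grey stone tumbler, 70 mm round, 80 mm high. Origin under its centre. Leave it alone.
- scent: Bystander: amber glass scent bottle with a black cap, 30 x 45 mm, 78 mm high. Origin under its centre. Leave it alone.
- books: Bystander: two books lying in a stack, 150 mm (x) by 210 mm (y), 46 mm high, fixed, beyond the board and the stand. Origin under the centre.

How it is judged (in metres and radians):
At the end, for the whole second after the job is handed in: Every candle stands upright (within 0.08 rad) and still on a drip plate's floor (height within 4 mm), within 12 mm of its middle along and across the row, one to a plate, in their order on the board from left to right (judged by how far each went: under 441 mm) (x of pillar_candle in the frame of stand between -0.012 and 0.012 m and (y of pillar_candle in the frame of stand between -0.144 and -0.12 m or y of pillar_candle in the frame of stand between -0.056 and -0.032 m or y of pillar_candle in the frame of stand between 0.032 and 0.056 m or y of pillar_candle in the frame of stand between 0.12 and 0.144 m) and z of pillar_candle in the frame of stand between 0.031 and 0.039 m and angle between each of pillar_candle, square_candle, hexagon_candle, ball_candle's own z axis and vertical below 0.08 rad and distance of each of pillar_candle, square_candle, hexagon_candle, ball_candle from where it was at the start of the episode below 0.441 m and linear speed of each of pillar_candle, square_candle, hexagon_candle, ball_candle below 0.02 m/s and x of square_candle in the frame of stand between -0.012 and 0.012 m and (y of square_candle in the frame of stand between -0.144 and -0.12 m or y of square_candle in the frame of stand between -0.056 and -0.032 m or y of square_candle in the frame of stand between 0.032 and 0.056 m or y of square_candle in the frame of stand between 0.12 and 0.144 m) and z of square_candle in the frame of stand between 0.031 and 0.039 m and x of hexagon_candle in the frame of stand between -0.012 and 0.012 m and (y of hexagon_candle in the frame of stand between -0.144 and -0.12 m or y of hexagon_candle in the frame of stand between -0.056 and -0.032 m or y of hexagon_candle in the frame of stand between 0.032 and 0.056 m or y of hexagon_candle in the frame of stand between 0.12 and 0.144 m) and z of hexagon_candle in the frame of stand between 0.031 and 0.039 m and x of ball_candle in the frame of stand between -0.012 and 0.012 m and (y of ball_candle in the frame of stand between -0.144 and -0.12 m or y of ball_candle in the frame of stand between -0.056 and -0.032 m or y of ball_candle in the frame of stand between 0.032 and 0.056 m or y of ball_candle in the frame of stand between 0.12 and 0.144 m) and z of ball_candle in the frame of stand between 0.031 and 0.039 m); the robot touches nothing.
It fails at once if a candle is dropped from more than about 15 mm, or flung ((contact force between the fingers and pillar_candle below 0.05 N and linear speed of pillar_candle above 0.5 m/s) or (contact force between the fingers and square_candle below 0.05 N and linear speed of square_candle above 0.5 m/s) or (contact force between the fingers and hexagon_candle below 0.05 N and linear speed of hexagon_candle above 0.5 m/s) or (contact force between the fingers and ball_candle below 0.05 N and linear speed of ball_candle above 0.5 m/s)).
It fails at once if a candle is knocked over (angle between any of pillar_candle, square_candle, hexagon_candle, ball_candle's own z axis and vertical above 0.7 rad).
It fails at once if the teapot is disturbed (distance of teapot from where it was at the start of the episode above 0.02 m).
It fails at once if the stone tumbler is disturbed (distance of tumbler from where it was at the start of the episode above 0.02 m).
It fails at once if the scent bottle is disturbed (distance of scent from where it was at the start of the episode above 0.02 m).
It also fails if it takes over 96 s, if anything falls off the work surface, if the arm or the gripper's body presses on something with over 40 N, if the wrist force passes 120 N, or if a joint passes its speed limit or range.

## Robot

A 7-joint arm with a two-finger parallel gripper is mounted at the origin on the work surface. World frame = base frame: x ahead of the robot, y to its left, z up, the work surface at z = 0. Lengths are in m, angles in degrees, forces in N, time in s.
With the tool pointing down it reaches from about 0.425 to 0.95 m from the base axis. Payload 4.7 kg.
Tool frame: the origin (TCP) lies at the very end of the fingers, on their centre line; the grasp point (between the pads) lies 19 mm behind it (ctrl.grip_point_offset is the distance from the TCP to the grasp point, in m); z points along the fingers, y is the line along which they close (so a half turn about z gives the same grasp; the last joint's range is limited). The gripper opens to 85 mm and grips with 20 to 120 N. Pads are 22 mm wide; open, the fingers measure 114 mm over their backs; the gripper's body (76 mm by 85 mm) begins 54 mm behind the grasp point. The pads swing forward as they close: fully open they stand 13 mm farther back than shut.
Start: joints at [71.224, 26.849, -2.785, 87.806, 1.381, 65.374, -4.715], TCP at [0.199, -0.645, 0.231] pointing down, gripper open.
Joint ranges: [-148.3, 148.3], [-19.14, 114.17], [-79.39, 73.82], [5.75, 140.21], [-59.74, 239.74], [12.07, 113.84], [-152.46, 152.46]. Speed limits (degrees/s): [147.25, 147.25, 180, 180, 180, 180, 180].

## Interface

Orientations are given as [roll, pitch, yaw] about the fixed x, y, z axes, in that order (R = Rz(yaw) Ry(pitch) Rx(roll)).
In Python, from rig import ctrl gives the robot as it stands. Calls block until the motion is done:
- ctrl.move_pose(position, orientation): joint-space move of the TCP to a pose.
- ctrl.line_to(position, velocity=0.15, attitude=None): straight line of the TCP; attitude=None keeps the orientation; velocity is the mean speed in m/s.
- ctrl.goto_joints(angles): joint-space move.
- ctrl.ungrasp() and ctrl.grasp(): open the fingers fully, or close them until they stop; the grip force is fixed at half the most.
- ctrl.hold(seconds).
- ctrl.inverse_kinematics(position, orientation): joint angles nearest the present ones, or None.
- ctrl.get_obs(): the state.
- ctrl.capture(name): name is "side" or "top" or "wrist"; returns a dict with "img" (480x640x3 uint8, red, green, blue), "z_map" (480x640 float32, m along the optical axis (not along the pixel's ray), 0 where there is no reading), "fx", "fy", "cx", "cy" (pixels), "k1" (the pictures are not rectified: a ray, as slopes to the right and down, at radius r is drawn at 1 + k1 r^2 times it, then the intrinsics apply), "eye" and "orientation" of the camera in the world. Camera axes: x right, y down, z forward; pixel columns grow to the right and rows downward; lengths in m; the calibration is good to about 2 mm. A picture is of the moment at which its call begins.
A pose or a line that the arm cannot do raises ctrl.Unreachable and nothing moves.
- ctrl.sign_off(): hands the job in; it is judged then, once.
The state is a dict: "time": time; "qpos": joint angles; "joint_vel": joint speeds; "tau": joint torques, N m; "position": TCP position; "orientation": TCP orientation; "force": force on the tool from outside, world axes, zero at the start; "wrist_torque": the same for the moment, N m; "finger_gap": opening from 0.0 (shut) to 1.0 (fully open); "grasp_force": force on a finger pad.
Only numpy, scipy, OpenCV 4.12 (cv2) and the standard library are available. Lean on these libraries where they do the work, as an engineer would, in place of code of your own. Each camera call takes 0.05 s, during which the arm holds its last target. There are 200 camera calls.

## Working session

There is one attempt and no reset: what is moved stays moved. The work goes in short steps, each a Python script; the robot and the scene stay as the last script left them, time stands still between calls to the robot, and variables do not carry over. Pictures are saved under pics/ and viewed, at most 14 in all, crops included, and the job is handed in when it is done.

```bash
ls; mkdir -p pics; cat > h.py <<'E'
from rig import ctrl
import numpy as np, cv2
from scipy.spatial.transform import Rotation as R
def cloud(c):
    v,u=np.mgrid[0:480,0:640]
    K=np.array([[c['fx'],0,c['cx']],[0,c['fy'],c['cy']],[0,0,1.]])
    p=np.stack([u,v],-1).reshape(-1,1,2).astype(np.float64)
    s=cv2.undistortPoints(p,K,np.array([c['k1'],0,0,0,0.]),None).reshape(480,640,2)
    z=c['z_map'].astype(float)
    P=np.dstack([s*z[...,None],z])
    o=np.array(c['orientation'])
    M=o if o.shape==(3,3) else R.from_euler('xyz',o,degrees=True).as_matrix()
    W=P@M.T+np.array(c['eye']); W[z<=0]=np.nan
    return W
E
python3 - <<'E'
from h import *
for n in('top','side'):
    c=ctrl.capture(n); cv2.imwrite(f'pics/{n}0.png',c['img'][...,::-1]); W=cloud(c); np.savez(f'{n}0.npz',W=W,img=c['img'])
    print(n,c['eye'],c['orientation'],c['fx'],c['k1'],(c['z_map']>0).mean(),np.nanpercentile(W[...,2],[1,20,50,99]))
print(ctrl.get_obs())
E
```

```text
pics
top [0.50411619 0.00692289 1.14733457] [-172.96956529    0.96676862  -90.83031108] 521.0463240123931 -0.11930398228910427 0.9959798177083333 [-0.76049657 -0.74676269 -0.00133279  0.05668939]
side [0.21826959 0.70457393 0.74106377] [-129.51974521    0.69472243 -149.73000054] 575.9778470533831 -0.10427908274543587 0.9961197916666666 [-0.7566272  -0.31318098 -0.00102589  0.11254221]
{'time': 0.1, 'qpos': array([71.22506741, 26.89425525, -2.78614909, 87.86793152,  1.38221829,
       65.37499802, -4.71380064]), 'joint_vel': array([ 0.01438821, -0.04389461, -0.04950861, -0.13507318,  0.05849325,
       -0.0148709 , -0.06090938]), 'tau': array([ 5.87666036e-04, -5.11510026e+01, -4.71424393e-02, -2.38390696e+01,
        1.07848857e-02,  4.36909846e-03,  9.61909080e-06]), 'position': array([ 0.19856011, -0.64457655,  0.23034021]), 'orientation': array([-1.79896510e+02,  4.05996473e-03,  1.71246487e+01]), 'force': array([-0.16635586, -0.35161726,  0.26326052]), 'wrist_torque': array([ 0.02454987, -0.03336206, -0.03056646]), 'grasp_force': 0.0, 'finger_gap': 1.0010375906843976}
```

View pics/top0.png

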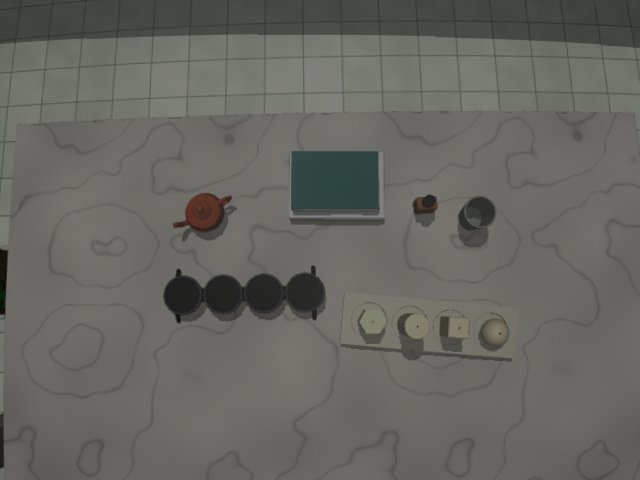

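View pics/side0.png

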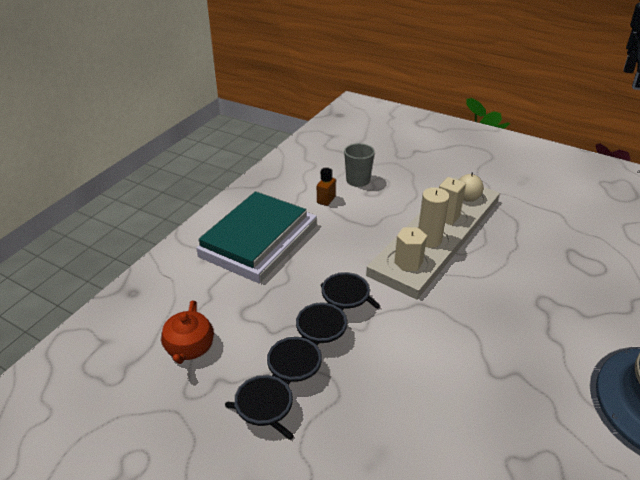

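The top view shows the stand on the left, with plates at about (183,295), (223,294), (264,293) and (305,292). On the board, left to right, are the hexagon (372,321), pillar (413,326), square (456,327) and ball (494,333). The teapot, bottle, tumbler and books all lie beyond them. The side view confirms this order.

```bash
cat > meas.py <<'E'
from h import *
top={'hexagon':.085,'pillar':.130,'square':.105,'ball':.077}
uv={'hexagon':(372,321),'pillar':(413,326),'square':(456,327),'ball':(494,333)}
D={n:np.load(f'{n}0.npz') for n in('top','side')}
W0=D['top']['W']
for n,(u,v) in uv.items():
    g=np.nanmedian(W0[v-3:v+4,u-3:u+4].reshape(-1,3),axis=0)
    for cam in D:
        W=D[cam]['W']; d=np.linalg.norm(W[...,:2]-g[:2],axis=-1)
        m=(d<.045)&(W[...,2]>.030)
        P=W[m]
        if n=='ball':
            Q=P[P[:,2]<.076]; f=np.c_[2*Q,np.ones(len(Q))]
            s=np.linalg.lstsq(f,(Q**2).sum(1),rcond=None)[0]
            print(n,cam,len(Q),s[:3].round(4),'r',np.sqrt(s[3]+(s[:3]**2).sum()).round(4)); continue
        T=P[abs(P[:,2]-top[n])<.006]
        r=cv2.minAreaRect((T[:,:2]*1000).astype(np.float32))
        line=''
        if n!='pillar':
            # yaw from best symmetric-support fit
            k={'square':4,'hexagon':6}[n]; c=np.array(r[0])/1000
            hull=cv2.convexHull((T[:,:2]*1000).astype(np.float32))[:,0]
            best=[]
            for a in range(0,360//k):
                e=[ (hull@[np.cos(t),np.sin(t)]).max() for t in np.radians(a+np.arange(k)*360/k)]
                best.append(sum(e))
            line=f'yaw {np.argmin(best)} size {min(best)*2/k:.1f} max {max(best)*2/k:.1f}'
        print(n,cam,len(T),'ztop',np.median(T[:,2]).round(4),'mean',T[:,:2].mean(0).round(4),'rect',np.round(r[0],1),np.round(r[1],1),round(r[2],1),line)
C={}
for cam in D:
    W=D[cam]['W'];I=D[cam]['img'].astype(int)
    S=[]
    for (u,v) in((183,295),(223,294),(264,293),(305,292)):
        g=np.nanmedian(W0[v-3:v+4,u-3:u+4].reshape(-1,3),axis=0)
        d=np.linalg.norm(W[...,:2]-g[:2],axis=-1)
        m=(d<.06)&(W[...,2]>.025)&(W[...,2]<.05)&(I.sum(-1)<170)
        P=W[m]; F=P[np.linalg.norm(P[:,:2]-g[:2],axis=1)<.025]
        (c,rad)=cv2.minEnclosingCircle((P[np.linalg.norm(P[:,:2]-g[:2],axis=1)<.047][:,:2]*1000).astype(np.float32))
        S.append(c); print(cam,'plate',len(P),'floor z',np.median(F[:,2]).round(4),np.round(c,1),round(rad,1))
    S=np.array(S)/1000; print('pitch',np.linalg.norm(np.diff(S,axis=0),axis=1).round(4),'centre',S.mean(0).round(4))
    a=S[0]-S[3]; print('yaw',np.degrees(np.arctan2(-a[0],a[1])).round(2))
E
python3 meas.py
```

```text
hexagon top 501 ztop 0.0846 mean [ 0.4774 -0.0907] rect [477.3 -90.6] [54.2 48. ] 30.4 yaw 0 size 48.3 max 54.6
hexagon side 437 ztop 0.0849 mean [ 0.4769 -0.0876] rect [477.1 -91.1] [57.1 48.3] 89.2 yaw 0 size 50.4 max 56.0
pillar top 531 ztop 0.1296 mean [ 0.467  -0.1714] rect [ 467.5 -171.5] [50.  48.4] 89.2 
pillar side 358 ztop 0.1289 mean [ 0.4672 -0.1683] rect [ 467.5 -169.5] [48.6 50. ] 24.4 
square top 436 ztop 0.1044 mean [ 0.4613 -0.2592] rect [ 461.1 -259.7] [43.5 40.5] 84.1 yaw 84 size 42.0 max 55.8
square side 277 ztop 0.1035 mean [ 0.4604 -0.2562] rect [ 460.5 -258. ] [47.2 42.8] 82.0 yaw 82 size 45.0 max 54.2
ball top 598 [ 0.4466 -0.3515  0.0471] r 0.0295
ball side 445 [ 0.4475 -0.3506  0.0473] r 0.0285
top plate 1315 floor z 0.0341 [536.7 308.2] 44.3
top plate 1454 floor z 0.0342 [537.6 223.5] 46.8
top plate 1463 floor z 0.0346 [539.1 135. ] 46.9
top plate 1314 floor z 0.0341 [537.7  50.2] 44.0
pitch [0.0847 0.0885 0.0848] centre [0.5378 0.1792]
yaw 0.23
side plate 2278 floor z 0.0347 [535.6 309.7] 45.8
side plate 2062 floor z 0.0344 [537.6 223.1] 46.7
side plate 1711 floor z 0.0348 [538.4 134. ] 46.1
side plate 1340 floor z 0.035 [539.8  50.6] 43.1
pitch [0.0866 0.0891 0.0834] centre [0.5378 0.1794]
yaw 0.91
```

Every measurement fits the given sizes and heights. I'll start with the hexagon, the one nearest the stand, then check the result before the others.

```bash
cat > pp.py <<'E'
from h import *
S=np.array([.5378,.1793]); SY=.6
# name: xy, foot->grasp height, closing direction (deg), plate y, pad setback at this width
C={'hexagon':((.4772,-.0908),.042,0,.132,.004),'pillar':((.4673,-.1707),.075,-6,.044,.004),
   'square':((.4608,-.2590),.055,-7,-.044,.003),'ball':((.4470,-.3511),.028,-6.5,-.132,.006)}
def att(a):return [180,0,a+YO]
YO=90
def st(t):
    o=ctrl.get_obs(); print(t,'t',round(o['time'],1),'p',o['position'].round(4),'F',o['force'].round(1),'gap',round(o['finger_gap'],3),'gf',round(o['grasp_force'],1),flush=True)
def run(n):
    xy,h,a,py,b=C[n]; zt=h-ctrl.grip_point_offset-b
    t=np.radians(SY); q=S+py*np.array([-np.sin(t),np.cos(t)])
    up=max(.21,.020+zt+.10)
    ctrl.move_pose([*xy,up],att(a))
    ctrl.line_to([*xy,.020+zt],velocity=.12); st('at')
    ctrl.grasp(); st('grasped')
    ctrl.line_to([*xy,.020+zt+.075],velocity=.1); st('lifted')
    ctrl.line_to([*q,.035+zt+.060],velocity=.2,attitude=att(SY))
    ctrl.line_to([*q,.035+zt+.010],velocity=.1); st('above')
    ctrl.line_to([*q,.035+zt+.001],velocity=.03); st('down')
    ctrl.ungrasp(); ctrl.hold(.2); st('open')
    ctrl.line_to([*q,max(.21,.035+zt+.10)],velocity=.15); st('up')
E
python3 - <<'E'
import pp; from pp import *
q0=ctrl.get_obs()['qpos']
for y in(90,-90):
    pp.YO=y
    for n,(xy,h,a,py,b) in C.items():
        for p,aa,z in((xy,a,.2),(xy,a,h+.001-b),((S[0],S[1]+py),SY,.2),((S[0],S[1]+py),SY,h)):
            j=ctrl.inverse_kinematics([*p,z],att(aa)); print(y,n,None if j is None else np.round(j).astype(int))
E
```

```text
90 hexagon [ 37  15 -37 113  11  55  -5]
90 hexagon [ 30  28 -30 121  23  36 -16]
90 hexagon [  4  34 -55  95  30  67 -58]
90 hexagon [  0  45 -50 102  42  54 -68]
90 pillar [ 42  15 -32 112  10  55   0]
90 pillar [ 38  25 -29 119  19  40  -8]
90 pillar [ 18  34 -63 100  33  67 -55]
90 pillar [ 16  45 -62 106  47  59 -66]
90 square [ 48  17 -28 109  10  56   8]
90 square [ 44  29 -25 116  19  39   1]
90 square [ 27  30 -62 104  29  64 -45]
90 square [ 15  36 -45 111  35  47 -49]
90 ball [ 53  21 -24 104  10  58  19]
90 ball [ 49  34 -19 111  17  38  12]
90 ball [ 28  23 -47 106  19  59 -27]
90 ball [ 16  34 -33 114  28  40 -34]
-90 hexagon [ -46   19   65  117  -21   56 -151]
-90 hexagon [ -40   42   63  125  -54   48 -121]
-90 hexagon [ 10  40 -67  95  39  72 115]
-90 hexagon [  9  55 -68 102  57  65 102]
-90 pillar [ -36   21   65  116  -22   57 -146]
-90 pillar [ -31   38   64  122  -47   49 -124]
-90 pillar [ 20  36 -67 100  36  68 123]
-90 pillar [ 19  48 -68 106  51  63 111]
-90 square [ -24   25   64  112  -27   59 -134]
-90 square [ -20   44   63  119  -52   52 -113]
-90 square [ 30  33 -67 104  33  66 132]
-90 square [ 28  49 -68 111  53  60 117]
-90 ball [  25   19   11  105   -4   56 -148]
-90 ball [  23   33   14  113  -13   36 -141]
-90 ball [ 40  31 -67 106  32  65 142]
-90 ball [ 38  51 -68 113  57  59 122]
```

```bash
python3 - <<'E'
from pp import *
run('hexagon')
c=ctrl.capture('side'); cv2.imwrite('pics/s1.png',c['img'][...,::-1])
E
```

```text
at t 3.9 p [ 0.4777 -0.0909  0.0399] F [-0.2 -0.1  0.8] gap 0.999 gf 0.0
grasped t 4.3 p [ 0.4776 -0.0909  0.0398] F [ 0.5 -1.1  4.5] gap 0.555 gf 62.1
lifted t 5.2 p [ 0.4766 -0.0909  0.1138] F [-0.   0.5 -0.7] gap 0.558 gf 61.8
above t 8.1 p [0.5365 0.3116 0.0643] F [-0.8 -0.6 -1.4] gap 0.555 gf 61.7
down t 8.5 p [0.5364 0.3112 0.0552] F [-0.7  0.3 -1.7] gap 0.557 gf 61.7
open t 9.2 p [0.5364 0.3113 0.0553] F [ 0.4 -0.4 -0.3] gap 1.0 gf 0.0
up t 10.4 p [0.5359 0.3108 0.2089] F [-0.2  0.  -0. ] gap 1.004 gf 0.0
```

View pics/s1.png

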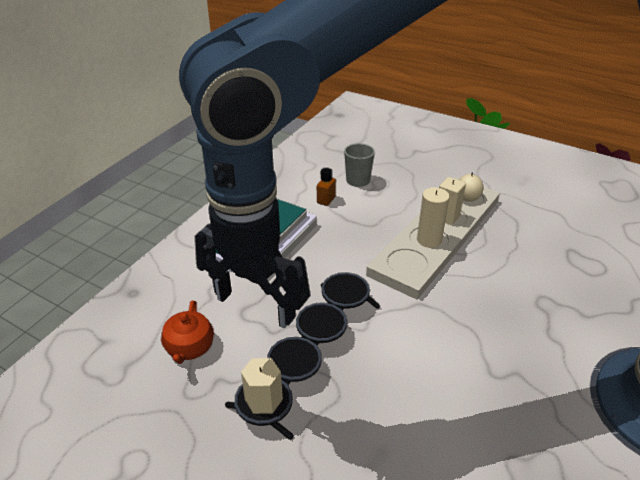

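The hexagon stands upright in the leftmost plate at about (262,385), and nothing else has moved. I'll continue with the other three.

```bash
python3 - <<'E'
from pp import *
for n in('pillar','square'): run(n)
c=ctrl.capture('side'); cv2.imwrite('pics/s2.png',c['img'][...,::-1])
E
```

```text
at t 13.5 p [ 0.4679 -0.1708  0.0729] F [ 0.1  0.3 -0.9] gap 0.997 gf 0.0
grasped t 13.9 p [ 0.4679 -0.1709  0.0731] F [-0.8 -0.1  6.7] gap 0.571 gf 57.1
lifted t 14.8 p [ 0.4667 -0.1706  0.1467] F [-0.   0.7 -2. ] gap 0.567 gf 56.7
above t 17.6 p [0.5375 0.2236 0.0974] F [ 0.4  0.1 -1. ] gap 0.571 gf 56.7
down t 18.1 p [0.5373 0.2233 0.0882] F [-1.   0.1 -2.1] gap 0.575 gf 56.8
open t 18.7 p [0.5373 0.2233 0.0883] F [-0.7 -0.   0.5] gap 0.999 gf 0.0
up t 19.7 p [0.5368 0.2228 0.209 ] F [-0.2 -0.4 -0.4] gap 0.998 gf 0.0
at t 22.9 p [ 0.4613 -0.2592  0.054 ] F [0.2 0.1 0.4] gap 1.001 gf 0.0
grasped t 23.4 p [ 0.4612 -0.2592  0.0538] F [-0.3 -0.3  3.6] gap 0.487 gf 59.7
lifted t 24.3 p [ 0.4602 -0.2588  0.1277] F [ 0.7 -0.1 -1.6] gap 0.484 gf 59.7
above t 27.1 p [0.5385 0.1356 0.0784] F [-0.   0.9 -0.9] gap 0.482 gf 59.7
down t 27.6 p [0.5382 0.1353 0.0692] F [ 0.8 -0.1 -1. ] gap 0.486 gf 59.9
open t 28.3 p [0.5382 0.1353 0.0693] F [ 0.5 -0.1  0.2] gap 1.001 gf 0.0
up t 29.4 p [0.5376 0.135  0.209 ] F [ 0.  -0.9 -0.2] gap 0.999 gf 0.0
```

View pics/s2.png

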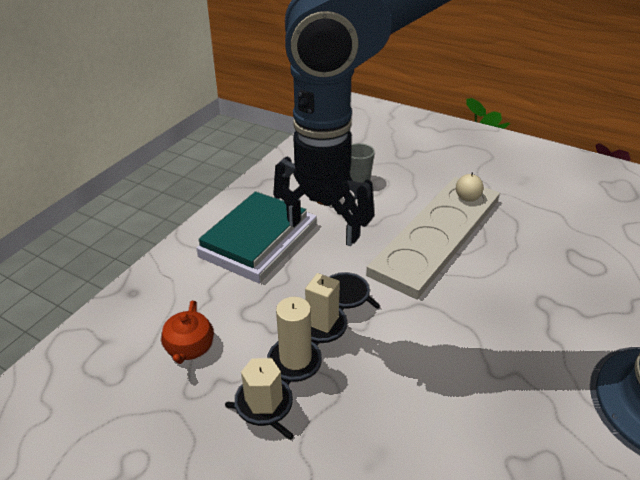

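The hexagon, pillar and square are upright in plates 1–3, at about (262,385), (294,335) and (322,305). The ball is next. After placing it I'll move clear and measure everything.

```bash
cat > chk.py <<'E'
from pp import *
c=ctrl.capture('top'); W=cloud(c); cv2.imwrite('pics/t9.png',c['img'][...,::-1])
t=np.radians(SY)
for n,H in(('hexagon',.065),('pillar',.11),('square',.085),('ball',.057)):
    q=S+C[n][3]*np.array([-np.sin(t),np.cos(t)])
    P=W[(np.linalg.norm(W[...,:2]-q,axis=-1)<.05)&(W[...,2]>.05)]
    if n=='ball':
        Q=P[P[:,2]<.091]; s=np.linalg.lstsq(np.c_[2*Q,np.ones(len(Q))],(Q**2).sum(1),rcond=None)[0]; print(n,(s[:2]-q).round(4),s[2]); continue
    T=P[abs(P[:,2]-H-.035)<.006]; r=cv2.minAreaRect((T[:,:2]*1000).astype(np.float32))
    print(n,len(T),(T[:,:2].mean(0)-q).round(4),'rect',(np.array(r[0])/1000-q).round(4),np.round(r[1],1),'z',np.median(T[:,2]).round(4),'range',np.percentile(T[:,2],[5,95]).round(4))
E
python3 - <<'E'
from pp import *
run('ball')
ctrl.move_pose([.35,-.45,.3],att(-6)); st('park')
import chk
c=ctrl.capture('side'); cv2.imwrite('pics/s3.png',c['img'][...,::-1])
E
```

```text
at t 32.9 p [ 0.4475 -0.3515  0.024 ] F [0.9 0.5 0.7] gap 0.996 gf 0.0
grasped t 33.3 p [ 0.4474 -0.3513  0.0243] F [-1.3  0.5  5.6] gap 0.673 gf 63.4
lifted t 34.2 p [ 0.4464 -0.3509  0.0977] F [ 0.1 -0.  -1.7] gap 0.669 gf 63.9
above t 37.0 p [0.5394 0.0475 0.0484] F [-0.4 -0.4 -0.8] gap 0.675 gf 64.0
down t 37.5 p [0.5394 0.0473 0.0394] F [ 0.5  0.2 -0.1] gap 0.674 gf 64.0
open t 38.1 p [0.5392 0.0473 0.0393] F [-0.8  0.4  0.5] gap 0.997 gf 0.0
up t 39.4 p [0.5385 0.0471 0.2091] F [-0.5 -0.1 -0.6] gap 1.001 gf 0.0
park t 41.3 p [ 0.3512 -0.4488  0.2999] F [-0.1  0.8 -0.5] gap 1.002 gf 0.0
hexagon 482 [-0.0009 -0.0004] rect [-0.001  -0.0006] [48.2 53.1] z 0.0991 range [0.0957 0.1024]
pillar 498 [-0.0006 -0.0023] rect [-0.0004 -0.0019] [47.4 48.2] z 0.1442 range [0.1411 0.147 ]
square 444 [ 0.0004 -0.0017] rect [ 0.0005 -0.001 ] [42.3 41.6] z 0.119 range [0.1162 0.1223]
ball [-0.0008 -0.0008] 0.06290222895109814
```

View pics/t9.png

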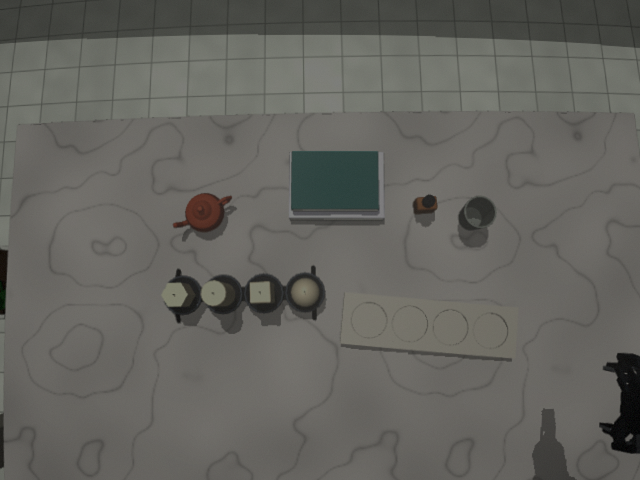

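View pics/s3.png

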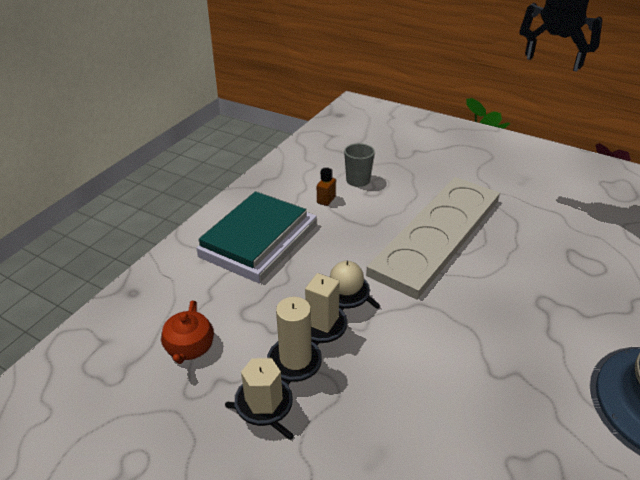

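All four candles are upright, in order and within about 3 mm of their plate centres. In the top view they are at (180,294), (216,293), (261,292) and (305,292). The bystanders are where they were and the gripper is clear.

```bash
python3 -c "
from rig import ctrl
print(ctrl.sign_off())"
```

```text
the job is handed in; nothing more can be done
None
```

The job is handed in: all four candles stand upright on the stand in their original order (hexagon, pillar, square, ball), each measured within about 3 mm of its plate's middle, with the teapot, tumbler and scent bottle untouched; the sign-off call returned no verdict.

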